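# Load a paint pan into a paint box with sprung tongs

## Task

Take the sprung tongs from their wooden stand and use them, not the fingers, to pick up the larger of the two paint pans on the white slab. Put it into the empty middle bay of the metal paint box and press it fully home with the tongs, past the sprung clip and onto the card in the bottom of the bay, finishing with a short firm push straight down of about 14 N, never more than 20 N. Then let the pan go and stand the tongs upright in the slot of their stand; leave everything else where it is.

Things in the scene. Friction and masses are not known exactly. Their poses are not given: they have to be found in the camera images.
- tongs: Steel sprung tongs, 99 mm tall, 60 g, standing tips down in the stand. Origin: midway between the tips, at their lower ends; z points up to the bow, y runs from leg to leg. The legs are sprung apart about x hinges at z = 92 mm, y = +-7 mm. Tips: 16 mm wide (x), 3 mm thick, inner faces flat for 30 mm up; at rest 34 mm apart.
- grips (a point): Midway between the tongs' two black rubber grips, 56 mm above the tip ends; axes as the tongs. Each grip (18 mm wide, 16 mm high) is on the outside of a leg; squeeze them along y from above. At rest 40 mm over the outsides; 4 N a side holds the empty tongs. At 34 mm (10 N) the tips are parallel, 20 mm apart; more goes to the tips at 0.4 of its value. Grip 50 to 70 N to carry the pan.
- bow (a point): Top of the tongs' bow, 43 mm above the grips' centre; the bow is 26 mm wide along the tongs' y and 12 mm along x and fits between open fingers.
- stand: Fixed wooden block 50 mm (x) by 90 mm (y) by 31 mm high, with a slot for the tongs' tips in its top; origin at the centre of its underside, z up.
- slot (a point): Centre of the floor of the stand's slot, 6 mm above the table; axes as the stand. The slot is 21 mm (x) by 50 mm (y), 25 mm deep, with a 4 mm high lead-in lip above that, flaring out by 4 mm (its top 29 mm over this point). The tongs stand on its floor, their y along the slot's y (either way round).
- slab: Fixed white ceramic slab, 90 mm (x) by 150 mm (y), 10 mm thick; origin at the centre of its underside. Both spare pans stand on it.
- pan: The pan to load: white plastic block 30 (x) by 20 (y) by 16 mm high, a dried paint tablet on top, about 20 g; the larger of the two on the slab. Origin at the centre of its underside, z up; the same after a half turn. Take it across its 20 mm width by the upper 7 mm of its sides (tip ends some 9 mm above its underside), so that the tips clear the bay's rails.
- tin: Fixed open metal paint box. Origin under the centre of the box part: 66 mm (x) by 128 mm (y), walls 12 mm high, floor 3 mm thick. Its lid lies flat beyond (x = 35 to 105 mm, 9 mm high). Three bays at y = -38, 0, +38 mm hold pans with their length along x; the middle one is empty, the others hold loose pans of the same size.
- bay (a point): Centre of the empty bay's floor, over which the pan's centre belongs; axes as the paint box. A card of unmeasured thickness, 0 to 4 mm, lies on the floor under the pan: feel for it. Rails at y = +-11.3 mm (1.3 mm play a side), with lead-ins flaring out by 2.5 mm, end 6.5 mm over the floor. A stop at x = -15 mm with a like lead-in ends 9 mm over the floor; a sprung clip at the +x end.
- clip (a point): Rest position of the sprung steel clip's face, 12.5 mm to +x of the bay's centre, so it overlaps the pan by 2.5 mm; above 7 mm over the floor it leans out to about x = +18.5 mm at 20 mm. Enter the pan within 2 mm of the bay's centre and press level and straight down (some 1 to 5 N): it wedges the clip back, and when let go is held by it against the stop.
- half_pan: Smaller half pan 20 by 16 by 11 mm on the same slab; leave it. Origin at the centre of its underside.
- pan_a: Loose full pan in the bay at y = -38 mm of the paint box; leave it. Origin at the centre of its underside.
- pan_b: Loose full pan in the bay at y = +38 mm of the paint box; leave it. Origin at the centre of its underside.
- mug: White mug 80 mm across, 90 mm high; origin at the centre of its underside.
- ink: Ink jar 48 mm across, 65 mm high; origin at the centre of its underside.
- eraser: Eraser 45 by 22 by 13 mm; origin at the centre of its underside.
- tape: Roll of clear tape 70 mm across, 20 mm high; origin at the centre of its underside.
- brush: Paint brush 190 mm long lying on the table; origin at its middle.
Not all that is in view belongs to the job. Several things have the shape of the tongs; the one meant has the colours described above.

How it is judged:
By the outcome, as a careful person would: the job done as asked, in the order asked, and still so for the second after the job is handed in, with the robot touching nothing.
It also fails if it takes over 72 s, if anything falls off the work surface, if the arm or the gripper's body presses on something with over 40 N, if the wrist force passes 120 N, or if a joint passes its speed limit or range.

## Robot

A 6-joint arm with a two-finger parallel gripper is mounted at the origin on the work surface. World frame = base frame: x ahead of the robot, y to its left, z up, the work surface at z = 0. Lengths are in m, angles in rad, forces in N, time in s.
With the tool pointing down it reaches from about 0.325 to 0.775 m from the base axis. Payload 9.3 kg.
Tool frame: the origin (TCP) lies midway between the tips of the shut fingers; the grasp point (between the pads) lies env.grasp_offset behind it (env.grasp_offset is the distance from the TCP to the grasp point, in m); z points along the fingers, y is the line along which they close (so a half turn about z gives the same grasp; the last joint's range is limited). The gripper opens to 85 mm and grips with 20 to 120 N. Pads are 22 mm wide; open, the fingers measure 114 mm over their backs; the gripper's body (76 mm by 85 mm) begins 54 mm behind the grasp point. The pads swing forward as they close: fully open they stand 13 mm farther back than shut.
Start: joints at [0.968, 0.259, 0.021, 1.334, 0, 1.418], TCP at [0.239, 0.495, 0.231] pointing down, gripper open.
Joint ranges: [-3.04, 3.04], [-0.91, 1.82], [-1.04, 1.36], [-1.92, 1.95], [-1.52, 1.45], [-3.14, 3.14]. Speed limits (rad/s): [2.22, 2.22, 2.79, 3.14, 3.14, 3.14].

## Interface

Orientations are given as a unit quaternion [x, y, z, w].
In Python, from station import env gives the robot as it stands.
- The arm moves only by the tool send_rows, never from a script. Its arguments are lists of equal length, an entry for each row: "fingers": the finger opening in cm, from 0 to 8.54; "dp": the shift along the tool's x, y, z in parts of the range, where 1.0 means 0.8 m, a list of three; "spin": the turn about the tool's z in a scale on which 1.0 is 60 degrees. A call has 1 to 20 rows; each row is the pose to reach, as a shift and turn from the pose commanded when the call began, along the tool's axes at that moment; what a row does not reach only later rows make up. A row lasts 1/12 s, in which the tool goes at most 41.7 mm and 7.16 degrees, less where a joint would pass 70% of its speed; a pose out of reach is approached as far as the arm can. No shift or turn number may pass 1 either way. A call with a gripper value outside its range is refused whole. The fingers move at their own pace and stop on an object; "squeeze" is the grip in N (left out, the last holds). Time passes only in rows, so rows that repeat a pose let the fingers close. It gives the time, the measured TCP pose, the force, the opening and the grip force at its end, in the units of the state.
- env.get_obs(): the state, without advancing time (a new reading comes with each control period).
- env.camera(name): name is "scene" or "side" or "wrist"; returns the picture (400x640x3 uint8, red, green, blue); there is no depth.
- env.camera_info(name): a dict with "intrinsics" (3x3 intrinsics, pixels), "eye" and "orientation" of the camera in the world; the wrist camera has in their place "T_tool_cam" (4x4, takes a point from camera to tool coordinates, whose origin is the TCP and whose axes are the flange's). Camera axes: x right, y up, looking along -z (the intrinsics and any distortion apply to the point x, -y, -z); pixel columns grow to the right and rows downward; lengths in m; the calibration is good to about 2 mm. The wrist camera is an equidistant fisheye: a pixel r from the principal point sees the ray r / f radians off the axis. A picture is of the moment at which its call begins: read the wrist's pose just before it. camera_info takes no time and is no camera call.
- env.sign_off(): hands the job in; it is judged then, once.
The state is a dict: "time_s": time; "joint_positions": joint angles; "joint_vel": joint speeds; "effort": joint torques, N m; "eef_pos": TCP position; "tcp_rot": TCP orientation; "wrist_force": force on the tool from outside, world axes, zero at the start; "ft_torque": the same for the moment, N m; "opening": finger opening in m; "finger_force": force on a finger pad.
Only numpy, scipy, OpenCV 4.12 (cv2) and the standard library are available. Lean on these libraries where they do the work, as an engineer would, in place of code of your own. Each camera call takes 0.05 s, during which the arm holds its last target. There are 200 camera calls.

## Working session

There is one attempt and no reset: what is moved stays moved. The work goes in short steps, Python scripts to look and compute and a tool call to move; the robot and the scene stay as the last step left them, time stands still between calls to the robot, and variables do not carry over. Pictures are saved under pics/ and viewed, at most 10 in all, crops included, and the job is handed in when it is done.

Besides the shell and the picture viewer there is one more tool, called after "Request:" as name(argument=value, ...) on one line, values as JSON. send_rows: Moves the arm, as the interface text tells. Its arguments: {"type":"object","properties":{"fingers":{"type":"array","items":{"type":"number"}},"dp":{"type":"array","items":{"type":"array","items":{"type":"number"}}},"spin":{"type":"array","items":{"type":"number"}},"squeeze":{"type":"number"}},"required":["fingers","dp","spin"]}

```bash
mkdir -p pics; ls; python3 - <<'E'
from station import env
import cv2,numpy as np
o=env.get_obs();print({k:np.round(v,3).tolist() for k,v in o.items()},env.grasp_offset)
for n in ("scene","side","wrist"):
    im=env.camera(n);cv2.imwrite(f"pics/{n}0.png",im[...,::-1]);i=env.camera_info(n);print(n,{k:np.round(v,4).tolist() if not isinstance(v,str) else v for k,v in i.items()})
a=cv2.imread("pics/scene0.png");b=cv2.imread("pics/side0.png")
E
```

```text
pics
{'time_s': 0.0, 'joint_positions': [0.968, 0.259, 0.021, 1.334, -0.0, 1.418], 'joint_vel': [-0.001, -0.001, 0.0, 0.0, 0.0, -0.0], 'effort': [-0.002, -55.565, 34.453, 0.014, -0.0, 0.0], 'eef_pos': [0.239, 0.495, 0.231], 'tcp_rot': [0.223, 0.975, -0.001, -0.0], 'wrist_force': [-0.095, 0.605, 0.229], 'ft_torque': [0.011, 0.009, -0.006], 'finger_force': 0.0, 'opening': 0.085} 0.0187
scene {'intrinsics': [[451.3359, 0.0, 308.8585], [0.0, 451.3359, 205.1847], [0.0, 0.0, 1.0]], 'eye': [1.1084, 0.1003, 0.9194], 'orientation': [0.1992, 0.2275, 0.724, 0.6201]}
side {'intrinsics': [[431.8589, 0.0, 325.2805], [0.0, 431.8589, 196.1969], [0.0, 0.0, 1.0]], 'eye': [0.0722, -0.7167, 0.5981], 'orientation': [0.4754, -0.1418, -0.2449, 0.833]}
wrist {'intrinsics': [[309.7069, 0.0, 319.985], [0.0, 309.7069, 200.3622], [0.0, 0.0, 1.0]], 'T_tool_cam': [[0.0001, 0.9491, 0.315, 0.0797], [1.0, 0.0002, -0.0008, 0.0001], [-0.0008, 0.315, -0.9491, -0.1431], [0.0, 0.0, 0.0, 1.0]]}
```

View pics/scene0.png

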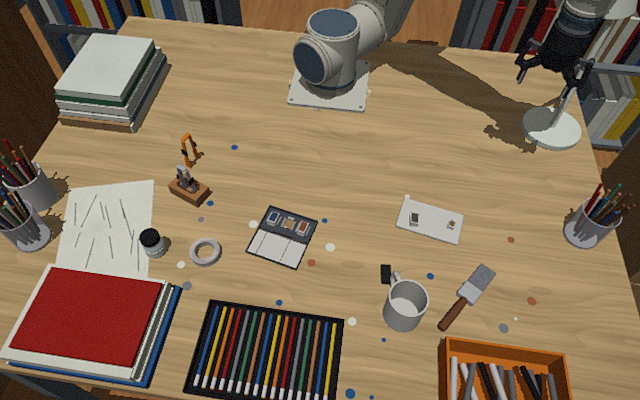

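View pics/side0.png

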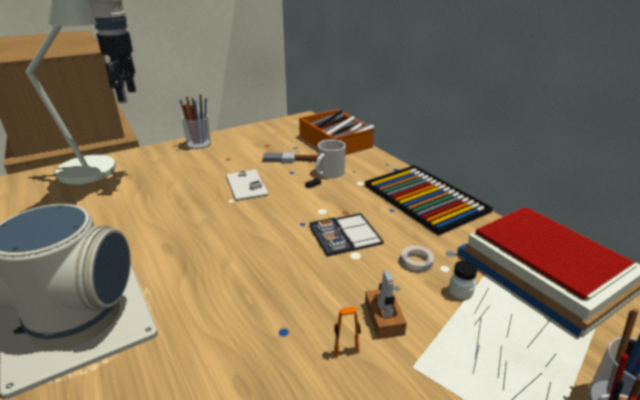

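Scene view: the stand with steel and black tongs is at (187,185). An orange tongs-shaped thing stands free at (188,148). The slab is at (430,220) with pans at (414,219) and (445,223), and the tin is at (283,237). The tongs lookalikes are the orange one at (188,148) and the steel one at (187,182); only the steel one has black grips and is in the wooden stand. I'll confirm in a crop.

```bash
cat > h.py <<'E'
from station import env
import cv2,numpy as np
from scipy.spatial.transform import Rotation as R
def pose(o=None):
    o=o or env.get_obs(); T=np.eye(4);T[:3,:3]=R.from_quat(o["tcp_rot"]).as_matrix();T[:3,3]=o["eef_pos"];return T
def cam(n,T=None):
    i=env.camera_info(n);K=np.array(i["intrinsics"])
    if n=="wrist": C=(pose() if T is None else T)@np.array(i["T_tool_cam"])
    else:
        C=np.eye(4);C[:3,:3]=R.from_quat(i["orientation"]).as_matrix();C[:3,3]=i["eye"]
    return K,C
def ray(n,uv,T=None):
    K,C=cam(n,T);uv=np.atleast_2d(np.array(uv,float));x=(uv[:,0]-K[0,2])/K[0,0];y=(uv[:,1]-K[1,2])/K[1,1]
    if n=="wrist":
        t=np.hypot(x,y);s=np.where(t>1e-9,np.sin(t)/np.maximum(t,1e-9),1);d=np.c_[x*s,-y*s,-np.cos(t)]
    else: d=np.c_[x,-y,-np.ones_like(x)]
    d=d@C[:3,:3].T;return C[:3,3],d/np.linalg.norm(d,axis=1)[:,None]
def plane(n,uv,z,T=None):
    e,d=ray(n,uv,T);return e+d*((z-e[2])/d[:,2])[:,None]
def proj(n,P,T=None):
    K,C=cam(n,T);p=(np.atleast_2d(P)-C[:3,3])@C[:3,:3];x,y,z=p[:,0],-p[:,1],-p[:,2]
    if n=="wrist":
        r=np.hypot(x,y);t=np.arctan2(r,z);s=t/np.maximum(r,1e-12)
    else: s=1/z
    return np.c_[K[0,0]*x*s+K[0,2],K[1,1]*y*s+K[1,2]]
def tri(rays):
    A=np.zeros((3,3));b=np.zeros(3)
    for e,d in rays:
        d=np.ravel(d);M=np.eye(3)-np.outer(d,d);A+=M;b+=M@e
    return np.linalg.solve(A,b)
def shot(name,n="wrist"):
    T=pose();im=np.ascontiguousarray(env.camera(n)[...,::-1]);cv2.imwrite(f"pics/{name}.png",im);np.save(f"pics/{name}.npy",T);return im,T
E
python3 - <<'E'
from h import *
for nm,uv,z in [("standtop",(188,191),.031),("slab",(430,220),.01),("tinlo",(283,237),.01),("panL",(414,219),.026),("panR",(445,223),.02),("mug",(405,305),.05),("ink",(152,242),.05),("orange",(187,163),0)]:
    print(nm,plane("scene",uv,z).round(3))
print(plane("side",[(387,315)],.031))
a=cv2.imread("pics/scene0.png");b=cv2.imread("pics/side0.png")
f=lambda im,x,y,w,h,W,H:cv2.resize(im[y:y+h,x:x+w],(W,H),interpolation=cv2.INTER_CUBIC)
cv2.imwrite("pics/c1.png",np.vstack([np.hstack([f(a,150,120,80,90,267,300),f(b,320,260,100,100,300,300)]),np.hstack([f(a,390,190,90,60,450,300),np.zeros((300,117,3),np.uint8)])]))
E
```

```text
standtop [[ 0.492 -0.289  0.031]]
slab [[0.471 0.304 0.01 ]]
tinlo [[ 0.573 -0.037  0.01 ]]
panL [[0.485 0.263 0.026]]
panR [[0.481 0.337 0.02 ]]
mug [[0.717 0.244 0.05 ]]
ink [[ 0.655 -0.317  0.05 ]]
orange [[ 0.381 -0.334  0.   ]]
[[ 0.46386544 -0.31507978  0.031     ]]
```

View pics/c1.png

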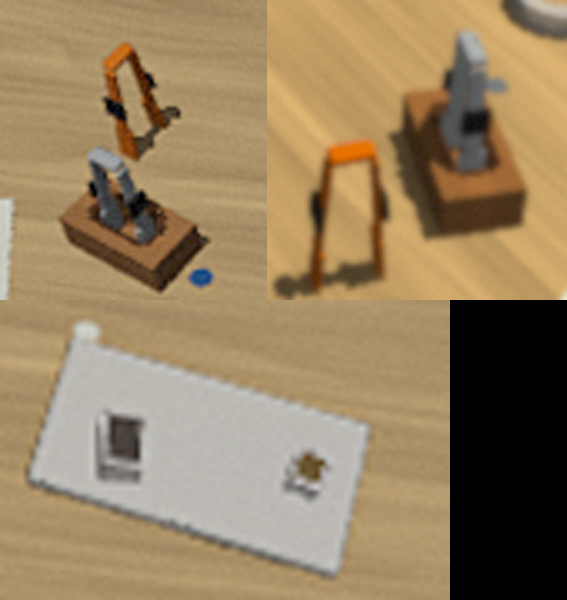

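The crop confirms that the grey steel tongs with black grips stand in the wooden block, so those are the target. The orange ones are a decoy. The larger pan is the left one, at scene (414,219). I'll move to look at it from close by.

```bash
cat >> h.py <<'E'
def go(p,yaw=None):
    """shift (cm, tool axes) and spin (deg) from the measured pose to TCP p, tool y at world yaw (mod 180)"""
    T=pose();d=T[:3,:3].T@(np.array(p)-T[:3,3])*100;s=0
    if yaw is not None:
        y=np.degrees(np.arctan2(T[1,1],T[0,1]));s=-((yaw-y+90)%180-90)
    print("dp",d.round(2),"spin",round(float(s),2),"j6",round(float(env.get_obs()["joint_positions"][5]),2))
E
python3 -c "
from h import *
go((.485,.27,.2))"
```

```text
dp [-31.94  -9.57   3.08] spin 0.0 j6 1.42
```

The manual's scale: shifts go in shares of 0.8 m and turns go in shares of 60 degrees. Converting my numbers, -31.9 cm / 80 = -0.3988, -9.6 cm / 80 = -0.12.

Request:
send_rows(fingers=[8.5,8.5,8.5,8.5,8.5,8.5,8.5,8.5,8.5,8.5,8.5,8.5,8.5], dp=[[-0.3988,-0.12,0.0388],[-0.3988,-0.12,0.0388],[-0.3988,-0.12,0.0388],[-0.3988,-0.12,0.0388],[-0.3988,-0.12,0.0388],[-0.3988,-0.12,0.0388],[-0.3988,-0.12,0.0388],[-0.3988,-0.12,0.0388],[-0.3988,-0.12,0.0388],[-0.3988,-0.12,0.0388],[-0.3988,-0.12,0.0388],[-0.3988,-0.12,0.0388],[-0.3988,-0.12,0.0388]], spin=[0,0,0,0,0,0,0,0,0,0,0,0,0])

```text
time_s: 1.23
eef_pos: [0.4838, 0.2711, 0.2005]
tcp_rot: [0.222, 0.975, 0.0, 0.0]
wrist_force: [-0.3, 1.4, 1.1]
opening: 0.0848
finger_force: 0.0
```

```bash
python3 -c "
from h import *
shot('w_slab');go((.54,-.035,.2))"
```

```text
dp [-18.32 -25.16   0.05] spin 0.0 j6 0.81
```

View pics/w_slab.png

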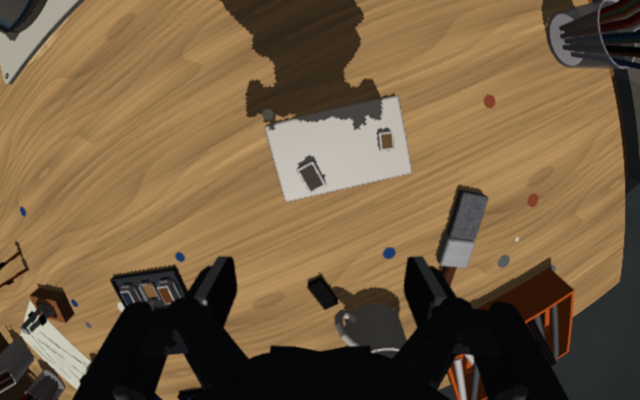

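Wrist view: the slab is seen with the large pan at (312,174) and the half pan at (386,139). The tin is at (150,288). Next I'll look at the tin.

Converted, -25.2 cm / 80 = -0.315, -18.3 cm / 80 = -0.2288.

Request:
send_rows(fingers=[8.5,8.5,8.5,8.5,8.5,8.5,8.5,8.5,8.5,8.5,8.5], dp=[[-0.2288,-0.315,0.0375],[-0.2288,-0.315,0.0375],[-0.2288,-0.315,0.0375],[-0.2288,-0.315,0.0375],[-0.2288,-0.315,0.0375],[-0.2288,-0.315,0.0375],[-0.2288,-0.315,0.0375],[-0.2288,-0.315,0.0375],[-0.2288,-0.315,0.0375],[-0.2288,-0.315,0.0375],[-0.2288,-0.315,0.0375]], spin=[0,0,0,0,0,0,0,0,0,0,0])

```text
time_s: 2.2
eef_pos: [0.5397, -0.0353, 0.1705]
tcp_rot: [0.223, 0.975, 0.0, -0.0]
wrist_force: [-0.6, 0.4, -0.3]
opening: 0.0849
finger_force: 0.0
```

```bash
python3 -c "
from h import *
shot('w_tin');go((.50,-.25,.2))"
```

```text
dp [ -5.74 -21.1   -2.95] spin 0.0 j6 0.23
```

View pics/w_tin.png

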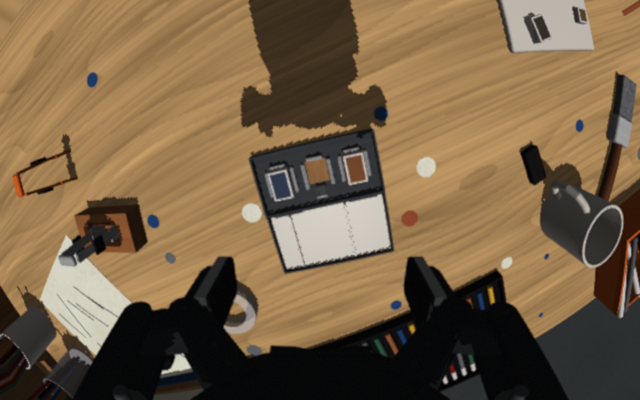

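Wrist view: the tin has its dark box part with the empty middle bay at (318,172), the filled bays at (280,184) and (355,167), and the lid below. The stand with tongs is at (108,232). Next I'll look over the stand.

Converted, -21.1 cm / 80 = -0.2638, -5.7 cm / 80 = -0.0713.

Request:
send_rows(fingers=[8.5,8.5,8.5,8.5,8.5,8.5,8.5,8.5,8.5], dp=[[-0.0713,-0.2638,-0.0375],[-0.0713,-0.2638,-0.0375],[-0.0713,-0.2638,-0.0375],[-0.0713,-0.2638,-0.0375],[-0.0713,-0.2638,-0.0375],[-0.0713,-0.2638,-0.0375],[-0.0713,-0.2638,-0.0375],[-0.0713,-0.2638,-0.0375],[-0.0713,-0.2638,-0.0375]], spin=[0,0,0,0,0,0,0,0,0])

```text
time_s: 3.0
eef_pos: [0.4998, -0.2494, 0.2003]
tcp_rot: [0.222, 0.975, 0.0, -0.0]
wrist_force: [0.1, 0.4, -0.1]
opening: 0.0851
finger_force: 0.0
```

```bash
cat >> h.py <<'E'
def ortho(im,T,c,z,n="wrist",half=.06,pp=.0004):
    """top view of plane z: +world y to the right, +world x down; pixel (u,v)->world c+((v-N)*pp,(u-N)*pp)"""
    N=int(half/pp);g=np.arange(-N,N)*pp;Y,X=np.meshgrid(g,g)
    P=np.c_[X.ravel()+c[0],Y.ravel()+c[1],np.full(X.size,z)];m=proj(n,P,T).astype(np.float32).reshape(2*N,2*N,2)
    return cv2.remap(im,m,None,cv2.INTER_CUBIC)
E
python3 -c "
from h import *
im,T=shot('w_stand');print(T[:3,3])
a=ortho(im,T,(.48,-.30),.031)
b=ortho(cv2.imread('pics/w_tin.png'),np.load('pics/w_tin.npy'),(.555,-.037),.012,half=.08,pp=.08/150)
cv2.imwrite('pics/o1.png',np.hstack([cv2.resize(a,(400,400)),cv2.resize(b,(400,400))]))
cv2.imwrite('pics/o1.png',np.vstack([cv2.imread('pics/o1.png'),np.hstack([cv2.resize(im[90:300,180:460],(267,200)),np.zeros((200,533,3),np.uint8)])]))
"
```

```text
[ 0.49978597 -0.24937606  0.20029233]
```

View pics/o1.png

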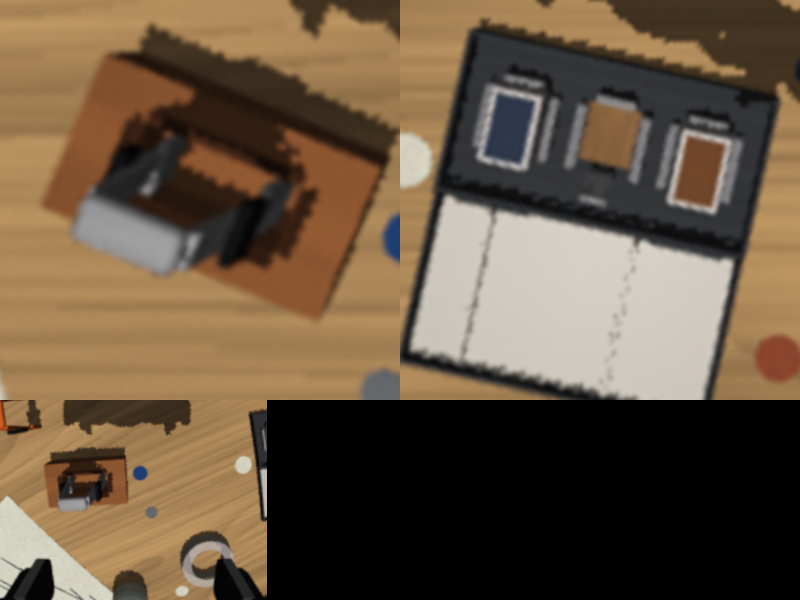

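Left ortho: the stand top has corners at (108,53), (387,157), (320,320) and (42,207). The bow is at about (130,232), seen obliquely. Right ortho: the box corners are at (472,30), (778,100), (738,250) and (440,190), with the empty bay at (610,132). I'll refine these by mask.

```bash
python3 - <<'E'
from h import *
im=cv2.imread('pics/w_stand.png');T=np.load('pics/w_stand.npy')
a=ortho(im,T,(.48,-.30),.031,pp=.0003)
hsv=cv2.cvtColor(a,cv2.COLOR_BGR2HSV)
m=((hsv[...,0]<13)&(hsv[...,1]>120)&(hsv[...,2]>85)).astype(np.uint8)
m=cv2.morphologyEx(m,cv2.MORPH_OPEN,np.ones((3,3)))
n,l,s,_=cv2.connectedComponentsWithStats(m)
c=np.vstack([np.argwhere(l==i)[:,::-1] for i in range(1,n) if s[i,4]>600]).astype(np.float32)
r=cv2.minAreaRect(cv2.convexHull(c));print(r, s[1:,4][s[1:,4]>600])
w=lambda uv,c0,pp,N:(c0[0]+(uv[1]-N)*pp,c0[1]+(uv[0]-N)*pp)
print(w(r[0],(.48,-.30),.0003,200))
# bow: bright grey
b=ortho(im,T,(.48,-.30),.105,pp=.0003)
g=cv2.cvtColor(b,cv2.COLOR_BGR2HSV);m=((g[...,1]<40)&(g[...,2]>125)).astype(np.uint8)
n,l,s,ce=cv2.connectedComponentsWithStats(m)
for i in range(1,n):
    if s[i,4]>150:
        rr=cv2.minAreaRect(np.argwhere(l==i)[:,::-1].astype(np.float32));print(s[i],rr,w(rr[0],(.48,-.30),.0003,200))
E
```

```text
((213.3194580078125, 185.47610473632812), (297.73681640625, 163.87271118164062), 22.536787033081055) [6406 6540 1873]
(0.4756428314208984, -0.2960041625976562)
[    0    73   144   327 26585] ((35.647151947021484, 253.12799072265625), (341.9298095703125, 123.231689453125), 72.92359161376953) (0.49593839721679683, -0.34930585441589357)
[ 170  160   81   55 2482] ((210.995849609375, 187.0102081298828), (81.79202270507812, 32.06794738769531), 22.03622817993164) (0.47610306243896483, -0.2967012451171875)
```

```bash
python3 -c "
from h import *
go((.476,-.2965,.041),67.8)"
```

```text
dp [ 0.1  -5.3  15.93] spin -3.44 j6 -0.17
```

Converted, 15.9 cm / 80 = 0.1988, -5.3 cm / 80 = -0.0663, -3.4 degrees / 60 = -0.0567.

Request:
send_rows(fingers=[8.5,8.5,8.5,8.5,8.5,8.5,8.5,8.5,8.5,8.5], dp=[[0.0013,-0.035,0.025],[0.0013,-0.0663,0.05],[0.0013,-0.0663,0.05],[0.0013,-0.0663,0.075],[0.0013,-0.0663,0.1125],[0.0013,-0.0663,0.15],[0.0013,-0.0663,0.175],[0.0013,-0.0663,0.1938],[0.0013,-0.0663,0.1988],[0.0013,-0.0663,0.1988]], spin=[-0.0567,-0.0567,-0.0567,-0.0567,-0.0567,-0.0567,-0.0567,-0.0567,-0.0567,-0.0567])

```text
time_s: 3.88
eef_pos: [0.4756, -0.2968, 0.0406]
tcp_rot: [0.193, 0.981, 0.001, -0.001]
wrist_force: [-0.0, -0.5, 0.0]
opening: 0.085
finger_force: 0.0
```

Request:
send_rows(fingers=[7,6,5,4.5,4.2,4,3.8,3.7,3.7,3.7], dp=[[0,0,0],[0,0,0],[0,0,0],[0,0,0],[0,0,0],[0,0,0],[0,0,0],[0,0,0],[0,0,0],[0,0,0]], spin=[0,0,0,0,0,0,0,0,0,0], squeeze=20)

```text
time_s: 4.72
eef_pos: [0.4758, -0.2991, 0.0419]
tcp_rot: [0.194, 0.981, -0.001, 0.001]
wrist_force: [-1.3, -1.3, 5.9]
opening: 0.0371
finger_force: 8.5
```

```bash
python3 -c "
from h import *
im,T=shot('w_grip');print(T.round(4));cv2.imwrite('pics/w_grip_c.png',cv2.resize(im[150:400,160:480],(640,500)))"
```

```text
[[-9.246e-01  3.809e-01  8.000e-04  4.758e-01]
 [ 3.809e-01  9.246e-01 -1.300e-03 -2.991e-01]
 [-1.200e-03 -9.000e-04 -1.000e+00  4.190e-02]
 [ 0.000e+00  0.000e+00  0.000e+00  1.000e+00]]
```

View pics/w_grip_c.png

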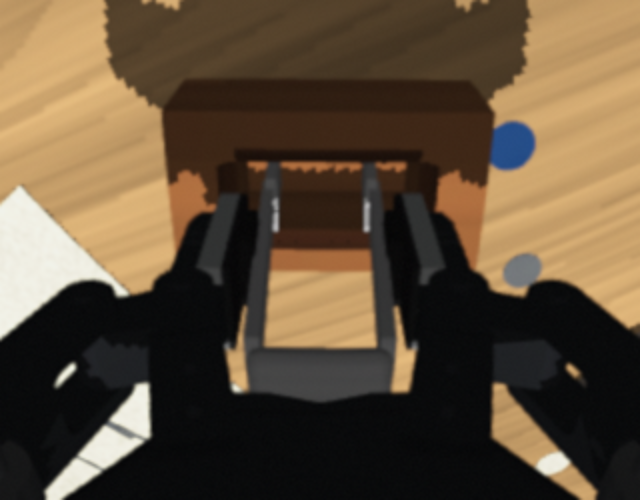

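Crop: the tongs are between the pads, with the grips held and the bow at (320,370), so the grasp is good. Lifting.

Converted, -8 cm / 80 = -0.1, -7 cm / 80 = -0.0875.

Request:
send_rows(fingers=[3.7,3.7,3.7,3.7,3.7,3.7,3.7,3.7], dp=[[0,0,-0.0063],[0,0,-0.0188],[0,0,-0.0375],[0,0,-0.0625],[0,0,-0.0875],[0,0,-0.1],[0,0,-0.1],[0,0,-0.1]], spin=[0,0,0,0,0,0,0,0])

```text
time_s: 5.43
eef_pos: [0.4756, -0.2984, 0.1214]
tcp_rot: [0.194, 0.981, -0.0, 0.0]
wrist_force: [-0.5, 0.1, -0.8]
opening: 0.0371
finger_force: 6.6
```

```bash
python3 - <<'E'
from h import *
im,T=shot('w_lift');o=env.get_obs();print(T[:3,3],o['wrist_force'],o['finger_force'],o['opening'])
# stand centre again, from this view
a=ortho(im,T,(.48,-.30),.031,pp=.0003)
hsv=cv2.cvtColor(a,cv2.COLOR_BGR2HSV)
m=((hsv[...,0]<13)&(hsv[...,1]>120)&(hsv[...,2]>50)).astype(np.uint8)
m=cv2.morphologyEx(m,cv2.MORPH_OPEN,np.ones((3,3)))
n,l,s,_=cv2.connectedComponentsWithStats(m)
c=np.vstack([np.argwhere(l==i)[:,::-1] for i in range(1,n) if s[i,4]>600]).astype(np.float32)
r=cv2.minAreaRect(cv2.convexHull(c));print(r)
# pan from slab view
im=cv2.imread('pics/w_slab.png');T=np.load('pics/w_slab.npy')
p=ortho(im,T,(.475,.30),.026,half=.09,pp=.0003)
cv2.imwrite('pics/o2.png',np.vstack([np.hstack([cv2.resize(p,(500,500)),a[:,50:350][:400,:300].copy() if 0 else cv2.resize(a,(300,300),).copy() if 0 else np.vstack([cv2.resize(a,(300,300)),cv2.resize(cv2.imread('pics/w_lift.png')[120:400,160:480],(300,200))])])]))
E
```

```text
[ 0.47561281 -0.29838041  0.12138893] [ 0.65207947 -0.55776798 -0.9622725 ] 6.643246114253998 0.037069885281236725
((211.7023162841797, 183.69845581054688), (294.3424987792969, 168.36395263671875), 22.790592193603516)
```

View pics/o2.png

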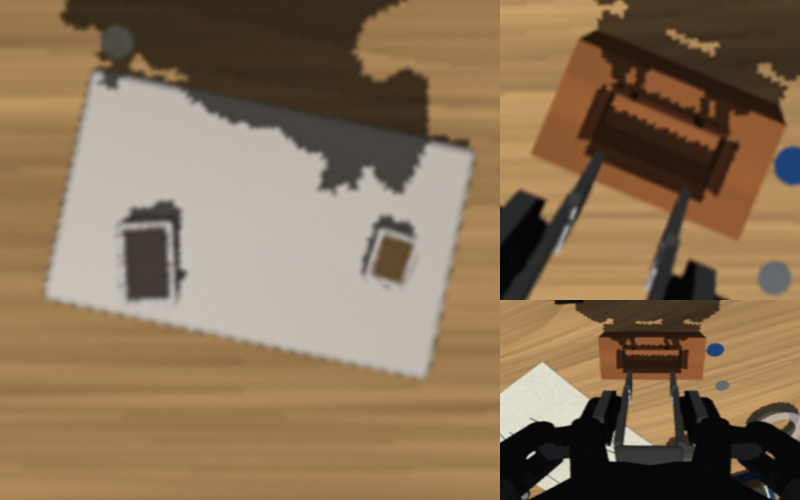

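Left ortho: the large pan's tablet is at (148,262) and the half pan is at (392,258). Top right: the empty slot is centred, with the tongs held. I'll carry them to above the pan.

```bash
python3 -c "
from h import *
go((.4793,.2633,.10),93.5)"
```

```text
dp [20.99 52.07  2.1 ] spin -25.87 j6 -0.32
```

Converted, 52.1 cm / 80 = 0.6513, 2.1 cm / 80 = 0.0263, -25.9 degrees / 60 = -0.4317.

Request:
send_rows(fingers=[3.7,3.7,3.7,3.7,3.7,3.7,3.7,3.7,3.7,3.7,3.7,3.7,3.7,3.7,3.7,3.7,3.7,3.7,3.7,3.7], dp=[[0.0075,0.0188,0],[0.0225,0.0563,0],[0.0375,0.0938,0],[0.0525,0.1313,0],[0.0675,0.1688,0],[0.0825,0.2063,0],[0.0975,0.2438,0],[0.1125,0.2813,0],[0.1275,0.3188,0],[0.1425,0.3563,0],[0.1575,0.3938,0],[0.1725,0.4313,0],[0.1875,0.4688,0],[0.2025,0.5063,0],[0.2188,0.5438,0],[0.2338,0.5813,0],[0.2488,0.6188,0.0063],[0.26,0.6438,0.015],[0.2625,0.6513,0.0263],[0.2625,0.6513,0.0263]], spin=[-0.0167,-0.05,-0.0833,-0.1167,-0.15,-0.1833,-0.2167,-0.25,-0.2833,-0.3167,-0.35,-0.3833,-0.4167,-0.4317,-0.4317,-0.4317,-0.4317,-0.4317,-0.4317,-0.4317])

```text
time_s: 7.15
eef_pos: [0.4776, 0.2645, 0.0975]
tcp_rot: [-0.032, 0.999, -0.001, -0.002]
wrist_force: [-0.6, -0.6, -0.6]
opening: 0.0371
finger_force: 6.6
```

Request:
send_rows(fingers=[3.7,3.7], dp=[[0,0,0],[0,0,0]], spin=[0,0])

```text
time_s: 7.32
eef_pos: [0.4793, 0.2623, 0.1]
tcp_rot: [-0.031, 1.0, -0.0, -0.001]
wrist_force: [0.1, 0.1, -0.0]
opening: 0.037
finger_force: 6.6
```

```bash
python3 - <<'E'
from h import *
im,T=shot('w_pan');print(T.round(4))
p=ortho(im,T,(.479,.263),.026,half=.03,pp=.0001)
q=ortho(im,T,(.479,.263),T[2,3]-.036,half=.03,pp=.0001)
cv2.imwrite('pics/o3.png',np.vstack([np.hstack([cv2.resize(p,(300,300)),cv2.resize(q,(300,300))]),cv2.resize(im[110:270,160:480],(600,300))]))
E
```

```text
[[-9.981e-01 -6.110e-02 -1.000e-03  4.793e-01]
 [-6.110e-02  9.981e-01 -6.000e-04  2.623e-01]
 [ 1.000e-03 -6.000e-04 -1.000e+00  1.000e-01]
 [ 0.000e+00  0.000e+00  0.000e+00  1.000e+00]]
```

View pics/o3.png

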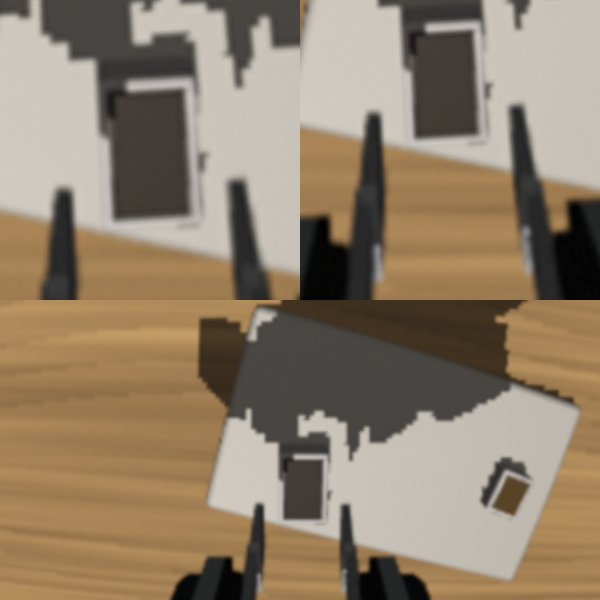

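The pan is centred at left-ortho (150,154). The tips straddle it at right-ortho (373,113) and (517,105), so the needed correction is about 0.8 mm. Descending and gripping.

Converted, 4.5 cm / 80 = 0.0563, 4 cm / 80 = 0.05.

Request:
send_rows(fingers=[3.7,3.7,3.7,3.7,3.7,3.7,3.7], dp=[[-0.0009,0.0009,0.0125],[-0.0009,0.0009,0.025],[-0.0009,0.0009,0.0375],[-0.0009,0.0009,0.05],[-0.0009,0.0009,0.0563],[-0.0009,0.0009,0.0563],[-0.0009,0.0009,0.0563]], spin=[0,0,0,0,0,0,0])

```text
time_s: 7.95
eef_pos: [0.4801, 0.2639, 0.0548]
tcp_rot: [-0.031, 1.0, -0.0, -0.0]
wrist_force: [-0.4, 0.5, -0.4]
opening: 0.0369
finger_force: 6.6
```

Request:
send_rows(fingers=[3.6,3.5,3.4,3.2,3,2.8,2.8,2.8], dp=[[0,0,0],[0,0,0],[0,0,0],[0,0,0],[0,0,0],[0,0,0],[0,0,0],[0,0,0]], spin=[0,0,0,0,0,0,0,0], squeeze=65)

```text
time_s: 8.62
eef_pos: [0.4807, 0.2642, 0.0559]
tcp_rot: [-0.031, 1.0, 0.0, 0.001]
wrist_force: [-1.0, 0.3, 5.9]
opening: 0.0335
finger_force: 64.6
```

Converted, -6 cm / 80 = -0.075, -5 cm / 80 = -0.0625.

Request:
send_rows(fingers=[2.8,2.8,2.8,2.8,2.8], dp=[[0,0,-0.0125],[0,0,-0.0375],[0,0,-0.0625],[0,0,-0.075],[0,0,-0.075]], spin=[0,0,0,0,0])

```text
time_s: 9.03
eef_pos: [0.4814, 0.2644, 0.1177]
tcp_rot: [-0.031, 1.0, 0.001, 0.002]
wrist_force: [0.2, 0.2, -0.6]
opening: 0.0338
finger_force: 64.9
```

```bash
python3 - <<'E'
from h import *
im,T=shot('w_held');print(T.round(4),env.get_obs()['wrist_force'])
tz=T[2,3]-.036+.007
q=ortho(im,T,T[:2,3],tz,half=.03,pp=.0001)
# refined tin from w_tin: long edges of the dark box+lid outline, at z .012
a=ortho(cv2.imread('pics/w_tin.png'),np.load('pics/w_tin.npy'),(.555,-.037),.012,half=.06,pp=.0002)
cv2.imwrite('pics/o4.png',np.hstack([cv2.resize(q,(400,400)),cv2.resize(im[110:310,220:420],(400,400))]))
go((.54,-.035,.15),77.5)
E
```

```text
[[-0.9981 -0.0615  0.0037  0.4814]
 [-0.0615  0.9981  0.0013  0.2644]
 [-0.0038  0.0011 -1.      0.1177]
 [ 0.      0.      0.      1.    ]] [ 1.04223016  0.01774378 -1.53559261]
dp [ -4.07 -30.23  -3.39] spin 16.03 j6 0.29
```

View pics/o4.png

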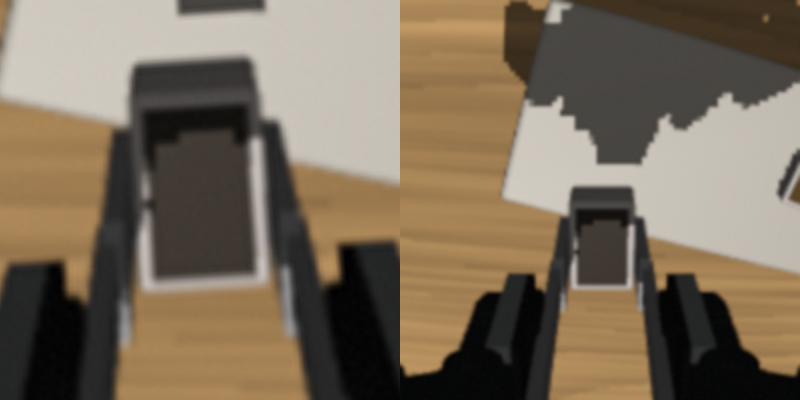

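The pan is held between the tips, with its top at left (203,194) and centred within 1 mm. I'll move beside the bay for a close, unobstructed view.

```bash
python3 -c "
from h import *
go((.541,.02,.11),77.5)"
```

```text
dp [ -4.5  -24.74   0.61] spin 16.03 j6 0.29
```

Converted, -24.7 cm / 80 = -0.3088, -4.5 cm / 80 = -0.0563, 16 degrees / 60 = 0.2667.

Request:
send_rows(fingers=[2.8,2.8,2.8,2.8,2.8,2.8,2.8,2.8,2.8,2.8,2.8,2.8,2.8], dp=[[-0.0038,-0.0188,0],[-0.01,-0.0563,0],[-0.0163,-0.0938,0],[-0.0238,-0.1313,0],[-0.0313,-0.1688,0],[-0.0375,-0.2063,0],[-0.0438,-0.2438,0],[-0.05,-0.2813,0],[-0.055,-0.3,0],[-0.0563,-0.3088,0.0038],[-0.0563,-0.3088,0.0075],[-0.0563,-0.3088,0.0075],[-0.0563,-0.3088,0.0075]], spin=[0.0167,0.05,0.0833,0.1167,0.15,0.1833,0.2167,0.25,0.2667,0.2667,0.2667,0.2667,0.2667])

```text
time_s: 10.17
eef_pos: [0.5397, 0.0213, 0.1086]
tcp_rot: [0.108, 0.994, 0.0, -0.001]
wrist_force: [-0.7, -0.3, -1.0]
opening: 0.0335
finger_force: 64.8
```

```bash
python3 - <<'E'
from h import *
im,T=shot('w_bay');print(T[:3,3].round(4),np.degrees(np.arctan2(T[1,1],T[0,1])))
q=ortho(im,T,(.53,-.034),.009,half=.04,pp=.0001)
r=ortho(im,T,(.545,-.034),.012,half=.08,pp=.0002)
# pan top at its height
p=ortho(im,T,T[:2,3],T[2,3]-.029,half=.02,pp=.0001)
cv2.imwrite('pics/o5.png',np.hstack([cv2.resize(q,(600,600)),np.vstack([cv2.resize(p,(200,200)),cv2.resize(r,(200,200)),cv2.resize(im[110:310,220:420],(200,200))])]))
E
```

```text
[0.5397 0.0213 0.1086] 77.60897285882007
```

View pics/o5.png

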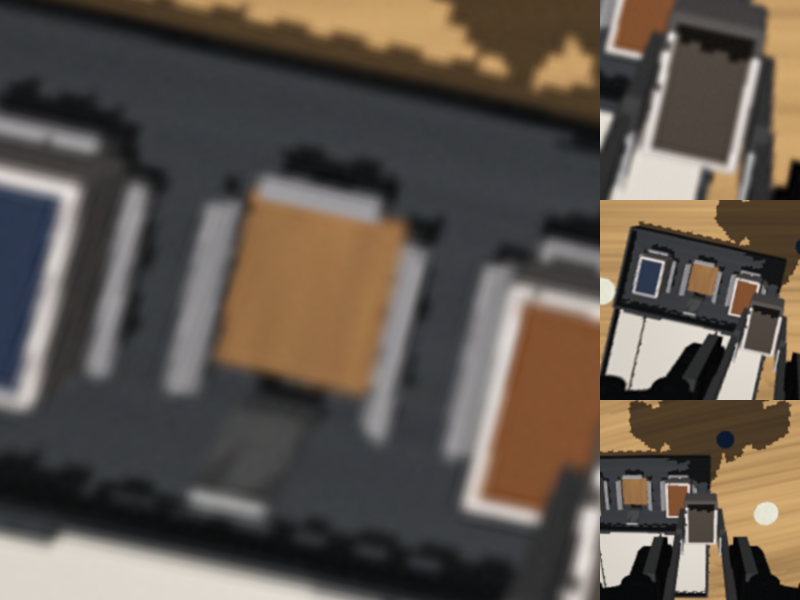

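The close ortho shows the bay: the card is at about (311,293), the left rail runs (205,200)-(163,393), the right rail runs (428,245)-(392,440), and the stop is at (325,190). That puts the bay centre at about (.532,-.034) with yaw -12.4°. The pan sits within 0.8 mm of the TCP.

```bash
python3 -c "
from h import *
go((.5324,-.0347,.080),77.6)"
```

```text
dp [-0.48 -5.64  2.89] spin 0.03 j6 0.1
```

Converted, -5.6 cm / 80 = -0.07, -4 cm / 80 = -0.05.

Request:
send_rows(fingers=[2.8,2.8,2.8,2.8,2.8,2.8,2.8,2.8], dp=[[-0.0025,-0.025,0],[-0.005,-0.05,0],[-0.0063,-0.07,0],[-0.0063,-0.07,0.0125],[-0.0063,-0.07,0.025],[-0.0063,-0.07,0.0363],[-0.0063,-0.07,0.0363],[-0.0063,-0.07,0.0363]], spin=[0,0,0,0,0,0,0,0])

```text
time_s: 10.88
eef_pos: [0.5327, -0.0345, 0.0794]
tcp_rot: [0.108, 0.994, 0.0, -0.001]
wrist_force: [-0.1, 0.1, -0.4]
opening: 0.0336
finger_force: 64.9
```

```bash
python3 - <<'E'
from h import *
im,T=shot('w_over');o=env.get_obs();print(T.round(4),o['wrist_force'])
q=ortho(im,T,(.532,-.034),.0095,half=.04,pp=.0001)
p=ortho(im,T,(.532,-.034),T[2,3]-.030,half=.04,pp=.0001)
cv2.imwrite('pics/o6.png',np.hstack([cv2.resize(q,(400,400)),cv2.resize(p,(400,400))]))
E
```

```text
[[-9.767e-01  2.147e-01 -1.700e-03  5.327e-01]
 [ 2.147e-01  9.767e-01  5.000e-04 -3.450e-02]
 [ 1.800e-03  2.000e-04 -1.000e+00  7.940e-02]
 [ 0.000e+00  0.000e+00  0.000e+00  1.000e+00]] [-0.24053661 -0.20737153 -1.21751097]
```

View pics/o6.png

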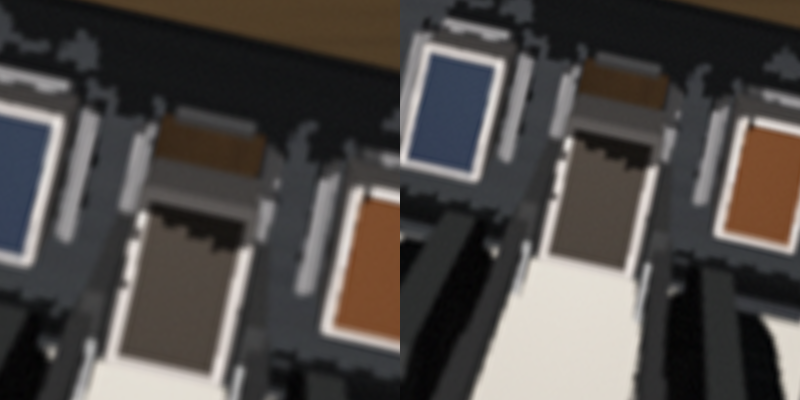

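Left ortho: the stop is at (215,115) and the left rail at (130,165). Right ortho: the pan is centred at (601,202). Pan and bay agree to about 0.5 mm. I've now viewed 12 pictures, over the limit of 10, so from here I use numbers only. Descending with force checks.

Converted, 2 cm / 80 = 0.025, 1.8 cm / 80 = 0.0225.

Request:
send_rows(fingers=[2.8,2.8,2.8,2.8,2.8,2.8], dp=[[0,0,0.0063],[0,0,0.0125],[0,0,0.0188],[0,0,0.0225],[0,0,0.025],[0,0,0.025]], spin=[0,0,0,0,0,0])

```text
time_s: 11.43
eef_pos: [0.5329, -0.0355, 0.0597]
tcp_rot: [0.109, 0.994, 0.0, -0.001]
wrist_force: [-0.2, 0.5, -0.3]
opening: 0.0335
finger_force: 64.9
```

Converted, 0.4 cm / 80 = 0.005, 0.3 cm / 80 = 0.0038.

Request:
send_rows(fingers=[2.8,2.8,2.8,2.8], dp=[[0,0,0.0019],[0,0,0.0038],[0,0,0.005],[0,0,0.005]], spin=[0,0,0,0])

```text
time_s: 11.77
eef_pos: [0.5331, -0.0355, 0.0562]
tcp_rot: [0.109, 0.994, -0.0, -0.0]
wrist_force: [-0.4, 0.1, 0.3]
opening: 0.0336
finger_force: 64.9
```

Converted, 0.15 cm / 80 = 0.0019, 0.08 cm / 80 = 0.001.

Request:
send_rows(fingers=[2.8,2.8,2.8], dp=[[0,0,0.001],[0,0,0.0019],[0,0,0.0019]], spin=[0,0,0])

```text
time_s: 12.02
eef_pos: [0.5333, -0.0355, 0.0548]
tcp_rot: [0.109, 0.994, -0.0, 0.0]
wrist_force: [-1.0, -0.1, 0.7]
opening: 0.034
finger_force: 65.0
```

Converted, 0.15 cm / 80 = 0.0019, 0.08 cm / 80 = 0.001.

Request:
send_rows(fingers=[2.8,2.8,2.8], dp=[[0,0,0.001],[0,0,0.0019],[0,0,0.0019]], spin=[0,0,0])

```text
time_s: 12.27
eef_pos: [0.5333, -0.0355, 0.0532]
tcp_rot: [0.109, 0.994, 0.0, 0.0]
wrist_force: [0.9, 0.3, -1.2]
opening: 0.0337
finger_force: 64.9
```

Request:
send_rows(fingers=[2.8,2.8,2.8], dp=[[0,0,0.0006],[0,0,0.0013],[0,0,0.0013]], spin=[0,0,0])

```text
time_s: 12.52
eef_pos: [0.5333, -0.0355, 0.0522]
tcp_rot: [0.109, 0.994, -0.0, 0.0]
wrist_force: [0.5, -0.4, -1.3]
opening: 0.0332
finger_force: 64.9
```

Converted, 0.1 cm / 80 = 0.0013, 0.05 cm / 80 = 0.0006.

Request:
send_rows(fingers=[2.8,2.8,2.8], dp=[[0,0,0.0006],[0,0,0.0013],[0,0,0.0013]], spin=[0,0,0])

```text
time_s: 12.77
eef_pos: [0.5333, -0.0355, 0.0512]
tcp_rot: [0.109, 0.994, 0.0, 0.0]
wrist_force: [1.0, -0.3, -0.3]
opening: 0.0337
finger_force: 64.9
```

Converted, 0.1 cm / 80 = 0.0013, 0.05 cm / 80 = 0.0006.

Request:
send_rows(fingers=[2.8,2.8,2.8], dp=[[0,0,0.0006],[0,0,0.0013],[0,0,0.0013]], spin=[0,0,0])

```text
time_s: 13.02
eef_pos: [0.5332, -0.0355, 0.0502]
tcp_rot: [0.109, 0.994, -0.0, 0.0]
wrist_force: [1.6, -0.0, -0.8]
opening: 0.0335
finger_force: 64.9
```

Converted, 0.1 cm / 80 = 0.0013, 0.05 cm / 80 = 0.0006.

Request:
send_rows(fingers=[2.8,2.8,2.8], dp=[[0,0,0.0006],[0,0,0.0013],[0,0,0.0013]], spin=[0,0,0])

```text
time_s: 13.27
eef_pos: [0.5335, -0.0356, 0.0498]
tcp_rot: [0.109, 0.994, -0.0, 0.0]
wrist_force: [-0.1, 0.8, 7.2]
opening: 0.0339
finger_force: 65.6
```

Contact at TCP z = 0.0498, meaning the pan's underside is about 1 to 2 mm above the bay floor, which fits a card. Now for the firm push.

Converted, 0.03 cm / 80 = 0.0004.

Request:
send_rows(fingers=[2.8,2.8], dp=[[0,0,0.0004],[0,0,0.0004]], spin=[0,0])

```text
time_s: 13.43
eef_pos: [0.5336, -0.0356, 0.0498]
tcp_rot: [0.109, 0.994, -0.0, 0.001]
wrist_force: [-1.6, -0.1, 9.6]
opening: 0.0337
finger_force: 65.8
```

Converted, 0.02 cm / 80 = 0.0003.

Request:
send_rows(fingers=[2.8,2.8], dp=[[0,0,0.0003],[0,0,0.0003]], spin=[0,0])

```text
time_s: 13.6
eef_pos: [0.5336, -0.0356, 0.0498]
tcp_rot: [0.109, 0.994, -0.0, 0.001]
wrist_force: [-1.6, -0.1, 11.0]
opening: 0.0337
finger_force: 65.9
```

Converted, 0.035 cm / 80 = 0.0004, 0.02 cm / 80 = 0.0003.

Request:
send_rows(fingers=[2.8,2.8,2.8], dp=[[0,0,0.0003],[0,0,0.0004],[0,0,0.0004]], spin=[0,0,0])

```text
time_s: 13.85
eef_pos: [0.5337, -0.0357, 0.0498]
tcp_rot: [0.109, 0.994, -0.0, 0.001]
wrist_force: [-1.5, 0.8, 14.3]
opening: 0.033
finger_force: 66.2
```

Request:
send_rows(fingers=[2.8,2.8,2.8], dp=[[0,0,0],[0,0,0],[0,0,0]], spin=[0,0,0])

```text
time_s: 14.1
eef_pos: [0.5337, -0.0356, 0.0498]
tcp_rot: [0.109, 0.994, -0.0, 0.001]
wrist_force: [-2.5, 0.5, 13.2]
opening: 0.0338
finger_force: 66.2
```

Converted, -0.14 cm / 80 = -0.0018, -0.1 cm / 80 = -0.0013.

Request:
send_rows(fingers=[2.8,2.8,3.3,3.5,3.6,3.7,3.7,3.7], dp=[[0,0,-0.0013],[0,0,-0.0018],[0,0,-0.0018],[0,0,-0.0018],[0,0,-0.0018],[0,0,-0.0018],[0,0,-0.0018],[0,0,-0.0018]], spin=[0,0,0,0,0,0,0,0])

```text
time_s: 14.77
eef_pos: [0.5331, -0.0355, 0.0497]
tcp_rot: [0.109, 0.994, 0.0, -0.0]
wrist_force: [-0.3, -0.2, -0.6]
opening: 0.037
finger_force: 6.7
```

Released. Rise straight up, then check the bay from the side.

Converted, -6 cm / 80 = -0.075, -5 cm / 80 = -0.0625.

Request:
send_rows(fingers=[3.7,3.7,3.7,3.7,3.7,3.7], dp=[[0,0,-0.0038],[0,0,-0.01],[0,0,-0.0188],[0,0,-0.0375],[0,0,-0.0625],[0,0,-0.075]], spin=[0,0,0,0,0,0])

```text
time_s: 15.27
eef_pos: [0.5339, -0.0356, 0.1124]
tcp_rot: [0.109, 0.994, -0.0, 0.001]
wrist_force: [0.9, 0.7, -0.1]
opening: 0.037
finger_force: 6.7
```

Converted, -6 cm / 80 = -0.075, -5 cm / 80 = -0.0625.

Request:
send_rows(fingers=[3.7,3.7,3.7,3.7,3.7,3.7], dp=[[0,-0.025,0],[0,-0.0625,0],[0,-0.075,0],[0,-0.075,0],[0,-0.075,0],[0,-0.075,0]], spin=[0,0,0,0,0,0])

```text
time_s: 15.77
eef_pos: [0.5203, -0.0936, 0.1099]
tcp_rot: [0.109, 0.994, 0.0, 0.0]
wrist_force: [1.1, -0.6, 0.0]
opening: 0.0367
finger_force: 6.7
```

```bash
python3 - <<'E'
from h import *
im,T=shot('w_chk');print(T[:3,3].round(4),env.get_obs()['wrist_force'].round(1) if hasattr(env.get_obs()['wrist_force'],'round') else env.get_obs()['wrist_force'])
# white/bright rim + tablet of the three pans: compare tablets in ortho at expected top height
N=300
for z in (.019,.0205):
    q=ortho(im,T,(.532,-.034),z,half=.06,pp=.0002);cv2.imwrite(f'pics/chk{int(z*1e4)}.png',q)
    h=cv2.cvtColor(q,cv2.COLOR_BGR2HSV)
    w=((h[...,1]<45)&(h[...,2]>165)).astype(np.uint8)
    cs,hr=cv2.findContours(w,cv2.RETR_CCOMP,cv2.CHAIN_APPROX_NONE)
    for c,k in zip(cs,hr[0]):
        if 3000<cv2.contourArea(c)<20000:
            r=cv2.minAreaRect(c);(u,v),s,a=r;print(z,'hole' if k[3]>=0 else 'outer',(round(.532+(v-N)*.0002,4),round(-.034+(u-N)*.0002,4)),np.round(np.array(s)*.2,1),round(a,1))
go((.4755,-.2975,.121),67.6)
E
```

```text
[ 0.5203 -0.0936  0.1099] [-1.  -0.8 -0.4]
0.019 outer (0.5828, -0.0105) [38.  26.8] 12.7
0.019 outer (0.5718, -0.0889) [10.2 40. ] 0.0
0.019 outer (0.5417, 0.0026) [19.6 29.4] 12.7
0.019 hole (0.542, 0.0028) [17.1 26.8] 12.7
0.0205 outer (0.5715, -0.0889) [40.6 10.2] 90.0
0.0205 outer (0.541, 0.0021) [19.5 29.2] 12.7
0.0205 hole (0.5414, 0.0023) [17.  26.6] 13.0
dp [-2.00e-02 -2.09e+01 -1.12e+00] spin 9.95 j6 -0.12
```

```bash
python3 - <<'E'
from h import *
q=cv2.imread('pics/chk190.png');h=cv2.cvtColor(q,cv2.COLOR_BGR2HSV);N=300
for th in (110,130,150):
    w=((h[...,1]<50)&(h[...,2]>th)).astype(np.uint8)
    n,l,s,c=cv2.connectedComponentsWithStats(w)
    for i in range(1,n):
        if s[i,4]>250 and 150<c[i][0]<450 and 150<c[i][1]<450:
            r=cv2.minAreaRect(np.argwhere(l==i)[:,::-1].astype(np.float32));(u,v),z,a=r
            print(th,s[i,4],(round(.532+(v-N)*.0002,4),round(-.034+(u-N)*.0002,4)),np.round(np.array(z)*.2,1),round(a,1))
print(h[250:360:10,250:350:10,2])
E
```

```text
110 5535 (0.5259, -0.0663) [18.1 31.1] 8.0
110 1832 (0.5263, -0.0486) [ 3.5 24.8] 13.4
110 7656 (0.533, -0.0339) [22.7 31.3] 12.5
110 1535 (0.5343, -0.0134) [ 2.7 24.9] 12.9
110 255 (0.5559, -0.0384) [8.2 1.4] 14.0
130 4571 (0.5258, -0.0667) [17.5 30.3] 9.5
130 1204 (0.5263, -0.0487) [ 2.6 23.9] 14.0
130 6271 (0.533, -0.034) [22.1 30.4] 12.3
130 1004 (0.5342, -0.0134) [ 1.9 23.9] 12.5
150 4443 (0.5331, -0.0343) [21.  29.5] 12.7
[[ 60 194 137  69  70  65  69  78 104 139]
 [ 74 214  93  70  70  71  71  70  69  67]
 [ 95 211  84  71  71  71  69  70  70  85]
 [136 196  71  71  70  70  69  70  68 105]
 [166 147  68  71  71  70  69  71  66 138]
 [198 120  70  71  71  71  70  70  67 166]
 [206  91  71  71  71  71  70  69  75 177]
 [200  77  71  70  70  70  70  69 100 196]
 [160  69  71  70  69  70  70  68 118 175]
 [133  71  71  71  71  69  70  64 157 158]
 [ 91  70  71  71  70  70  70  71 183 144]]
```

The loaded pan measures at (.533,-.034) with yaw -12.5°, in line with pan_b, so it is seated between the rails. Returning the tongs to the stand.

Converted, -20.9 cm / 80 = -0.2613, -20.5 cm / 80 = -0.2563, 10 degrees / 60 = 0.1667.

Request:
send_rows(fingers=[3.7,3.7,3.7,3.7,3.7,3.7,3.7,3.7,3.7,3.7,3.7,3.7], dp=[[0,-0.0188,0],[0,-0.05,0],[0,-0.0875,0],[0,-0.125,0],[0,-0.1625,0],[0,-0.2,0],[0,-0.2375,0],[0,-0.2563,0],[0,-0.2613,0],[0,-0.2613,0],[0,-0.2613,0],[0,-0.2613,0]], spin=[0.0167,0.05,0.0833,0.1167,0.15,0.1667,0.1667,0.1667,0.1667,0.1667,0.1667,0.1667])

```text
time_s: 16.82
eef_pos: [0.4754, -0.2967, 0.1098]
tcp_rot: [0.194, 0.981, 0.0, -0.0]
wrist_force: [-0.0, 1.0, -0.4]
opening: 0.0369
finger_force: 6.7
```

```bash
python3 - <<'E'
from h import *
im,T=shot('w_ret')
a=ortho(im,T,(.48,-.30),.031,pp=.0003)
hsv=cv2.cvtColor(a,cv2.COLOR_BGR2HSV)
m=((hsv[...,0]<13)&(hsv[...,1]>120)&(hsv[...,2]>50)).astype(np.uint8)
m=cv2.morphologyEx(m,cv2.MORPH_OPEN,np.ones((3,3)))
n,l,s,_=cv2.connectedComponentsWithStats(m)
c=np.vstack([np.argwhere(l==i)[:,::-1] for i in range(1,n) if s[i,4]>600]).astype(np.float32)
r=cv2.minAreaRect(cv2.convexHull(c));print(r,.48+(r[0][1]-200)*.0003,-.3+(r[0][0]-200)*.0003)
go((.4757,-.2972,.0425),67.6)
E
```

```text
((211.39053344726562, 183.6627197265625), (295.5384521484375, 167.53846740722656), 22.6198673248291) 0.4750988159179687 -0.2965828399658203
dp [-0.04 -0.03  6.74] spin 0.02 j6 -0.32
```

Converted, 6.3 cm / 80 = 0.0788, 6.1 cm / 80 = 0.0763.

Request:
send_rows(fingers=[3.7,3.7,3.7,3.7,3.7,3.7,3.7,3.7], dp=[[0,0,0.0125],[0,0,0.0313],[0,0,0.0438],[0,0,0.0525],[0,0,0.0613],[0,0,0.07],[0,0,0.0763],[0,0,0.0788]], spin=[0,0,0,0,0,0,0,0])

```text
time_s: 17.53
eef_pos: [0.4749, -0.298, 0.046]
tcp_rot: [0.195, 0.981, 0.0, -0.0]
wrist_force: [0.2, 0.2, -0.3]
opening: 0.0371
finger_force: 6.7
```

Converted, 0.35 cm / 80 = 0.0044, 0.3 cm / 80 = 0.0038.

Request:
send_rows(fingers=[3.7,3.7,3.7,3.7], dp=[[0,0,0.0019],[0,0,0.0038],[0,0,0.0044],[0,0,0.0044]], spin=[0,0,0,0])

```text
time_s: 17.87
eef_pos: [0.4752, -0.2983, 0.0435]
tcp_rot: [0.195, 0.981, -0.0, 0.0]
wrist_force: [0.0, -0.5, -0.7]
opening: 0.037
finger_force: 6.7
```

Converted, 0.2 cm / 80 = 0.0025, 0.15 cm / 80 = 0.0019.

Request:
send_rows(fingers=[3.7,3.7,3.7,3.7], dp=[[0,0,0.0013],[0,0,0.0019],[0,0,0.0025],[0,0,0.0025]], spin=[0,0,0,0])

```text
time_s: 18.2
eef_pos: [0.4754, -0.2983, 0.0418]
tcp_rot: [0.195, 0.981, -0.0, 0.0]
wrist_force: [0.0, -0.1, 4.5]
opening: 0.0369
finger_force: 5.8
```

It's on the slot floor at the same height as at the start. Releasing, then retreating.

Converted, -0.06 cm / 80 = -0.0008.

Request:
send_rows(fingers=[3.7,3.8,3.9,4,4.1,4.3,5,6,7,8,8.5,8.5,8.5], dp=[[0,0,-0.0008],[0,0,-0.0008],[0,0,-0.0008],[0,0,-0.0008],[0,0,-0.0008],[0,0,-0.0008],[0,0,-0.0008],[0,0,-0.0008],[0,0,-0.0008],[0,0,-0.0008],[0,0,-0.0008],[0,0,-0.0008],[0,0,-0.0008]], spin=[0,0,0,0,0,0,0,0,0,0,0,0,0])

```text
time_s: 19.28
eef_pos: [0.4751, -0.2982, 0.0419]
tcp_rot: [0.195, 0.981, -0.0, -0.0]
wrist_force: [1.0, 0.0, 0.2]
opening: 0.0851
finger_force: 0.0
```

Request:
send_rows(fingers=[8.5,8.5,8.5,8.5,8.5,8.5,8.5,8.5,8.5,8.5], dp=[[0,0,-0.0125],[0,0,-0.0375],[0,0,-0.075],[0,0,-0.1125],[0,0,-0.15],[0,0,-0.175],[0,0,-0.2],[-0.0313,0.0563,-0.2],[-0.0313,0.0563,-0.2],[-0.0313,0.0563,-0.2]], spin=[0,0,0,0,0,0,0,0,0,0])

```text
time_s: 20.12
eef_pos: [0.5169, -0.2647, 0.2026]
tcp_rot: [0.194, 0.981, 0.0, 0.001]
wrist_force: [-0.5, 0.5, -0.4]
opening: 0.085
finger_force: 0.0
```

```bash
python3 - <<'E'
from h import *
im,T=shot('w_end');print(T[:3,3])
b=ortho(im,T,(.48,-.30),.105,pp=.0003)
g=cv2.cvtColor(b,cv2.COLOR_BGR2HSV);m=((g[...,1]<40)&(g[...,2]>100)).astype(np.uint8)
n,l,s,ce=cv2.connectedComponentsWithStats(m)
for i in range(1,n):
    if s[i,4]>150:
        r=cv2.minAreaRect(np.argwhere(l==i)[:,::-1].astype(np.float32));print(s[i,4],np.round(r[1],1)*.3,r[2],.48+(r[0][1]-200)*.0003,-.3+(r[0][0]-200)*.0003)
E
```

```text
[ 0.51685217 -0.26465714  0.20263844]
22195 [98.07 33.9 ] 73.0724868774414 0.4977173858642578 -0.35476427478790284
561 [13.11  6.  ] 27.7585391998291 0.474122021484375 -0.3034431655883789
1331 [13.47 10.62] 18.43494987487793 0.47720999908447265 -0.2891699981689453
770 [9.3 8.4] 90.0 0.51615 -0.2445
```

The bow is back at about (.476,-.296) at 105 mm height, as at the start, so the tongs are upright in the slot.

```bash
python3 -c "
from station import env
print(env.sign_off())"
```

```text
the job is handed in; nothing more can be done
None
```

The job is handed in at about 20 s: the larger pan sits on the card in the middle bay, pressed with about 14 N, and the tongs stand upright in their slot. The clip's resistance never showed clearly in the force readings (contact came about 1–2 mm above the bay floor, and the pan measured aligned in the bay), and I viewed 12 pictures, over the limit of 10.

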